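Unload the black-capped vial from the sample changer

ROBOT

A 6-joint arm with a two-finger parallel gripper is mounted at the origin on a cart in front of the work surface, level with it; the furniture and walls round the work are solid. World frame = base frame: x ahead of the robot, y to its left, z up, the work surface at z = 0. Lengths are in m, angles in degrees, forces in N, time in s.
With the tool pointing down it reaches from about 0.35 to 0.875 m from the base axis. Payload 4.2 kg.
Tool frame: the origin (TCP) lies on the centre line of the jaws, within the pads' length; the fingertips stand r.tip_extent ahead of it and the grasp point (between the pads) lies 11 mm behind it (r.tip_extent is the distance from the TCP to the fingertips, in m); z points along the fingers, y is the line along which they close (so a half turn about z gives the same grasp; the last joint's range is limited). The gripper opens to 87 mm and grips with 3 to 60 N. Pads are 19 mm wide; open, the fingers measure 117 mm over their backs; the gripper's body (75 mm by 190 mm) begins 51 mm behind the grasp point.
Start: joints at [85.119, 22.042, 0.453, 0, -68.411, -14.817], TCP at [0.211, 0.588, 0.231] pointing down, gripper open.
Joint ranges: [-179.83, 179.83], [-69.29, 118.12], [-61.27, 80.66], [-181.25, 117.63], [-171.15, -9.14], [-177.46, 177.46]. Speed limits (degrees/s): [159.86, 159.86, 180, 180, 180, 180].

INTERFACE

Orientations are given as a 3x3 rotation matrix whose columns are the frame's x, y, z axes.
In Python, from station import r gives the robot as it stands.
- The arm moves only by the shell command python3 -m jog 'ROWS'. ROWS is text: rows parted by semicolons, each of 5 numbers parted by spaces: the opening, from 0 (shut) to 1 (fully open), then the shift along the world's x, y, z in mm, then the turn about the world's z in degrees. In form: hand dx dy dz roll; .... A call has 1 to 5 rows; each row shifts and turns the commanded pose from where the row before left it; what a row does not reach is not made up. A row lasts 1/8 s, in which the tool goes at most 62.5 mm and 10.7 degrees, less where a joint would pass 70% of its speed; a pose out of reach is approached as far as the arm can. A call is refused whole if a number of a shift passes 62.5 or a number of a turn 10.7, either way. A call with a gripper value outside its range is refused whole. The fingers move at their own pace and stop on an object; the grip force is fixed at half the most. Time passes only in rows, so rows that do not move let the fingers close. It gives the time, the measured TCP pose, the force, the opening and the grip force at its end, in the units of the state.
- r.sense(): the state, without advancing time (a new reading comes with each control period).
- r.capture(name): name is "scene" or "top"; returns a dict with "pixels" (480x640x3 uint8, red, green, blue), "fovy" (degrees; the focal length in pixels is half the picture's height over the tangent of half this angle, whatever the lens; pixels are square), "cx", "cy" (the principal point, pixels), "k1" (the pictures are not rectified: a ray, as slopes to the right and down, at radius r is drawn at 1 + k1 r^2 times it, then the intrinsics apply), "origin" and "orientation" of the camera in the world. Camera axes: x right, y down, z forward; pixel columns grow to the right and rows downward; lengths in m; the calibration is good to about 2 mm. A picture is of the moment at which its call begins. There is no depth.
- r.finish_job(): hands the job in; it is judged then, once.
The state is a dict: "time_s": time; "joints": joint angles; "joint_velocities": joint speeds; "effort": joint torques, N m; "tcp_pos": TCP position; "ee_rot": TCP orientation; "wrist_force": force on the tool from outside, world axes, zero at the start; "moment": the same for the moment, N m; "gripper_width": opening from 0.0 (shut) to 1.0 (fully open); "gripper_force": force on a finger pad.
Only numpy, scipy, OpenCV 4.12 (cv2) and the standard library are available. Lean on these libraries where they do the work, as an engineer would, in place of code of your own. Each camera call takes 0.05 s, during which the arm holds its last target. There are 200 camera calls.

TASK

The black-capped vial in the sample changer has been counted: turn the knob until its cup stands at the red pointer, swing the lift lever fully across to its stop to raise it, and lower it, without dropping it, fully home into a free hole of the blue rack. Then swing the lever fully back. Never work the lift unless a cup is lined up with the pointer, and leave the other vials and things as they are.

Things in the scene. Friction and masses are not known exactly. Their poses are not given: they have to be found in the camera images.
- changer: fixed round grey base of the manual sample changer, 168 mm across and 30 mm high, with a dark groove round its side; origin at the centre of its underside, z up, on the turret's axis. A red pointer on its rim marks the lift station in the -x direction of this frame.
- lift_station (a point): point on the axis of the lift, fixed to the base at the pointer, 46 mm from the turret's axis in the base's -x direction, 102 mm above the bench: the centre of the mouth of the cup that stands there
- turret_knob (a point): centre of the turret's black bar knob, on the turret's axis, 123 mm above the bench. The frame turns with the turret (z up, endless both ways, stays where left, 0.08 N m). The bar is 60 mm long, 14 wide and 28 high (underside 109 mm above the bench) and lies along the diagonal midway between this frame's +x and +y axes
- turret_rims (a point): point on the turret's axis at the height of the cup rims, 102 mm above the bench, turning with the turret. Four aluminium cups, 37 mm outside and 31 mm inside, stand 46 mm out on this frame's +x, -x, +y and -y axes, floors 38 mm above the bench; each holds a vial, sunk 1 mm below the rim. A cup is lined up when one of these axes points along the base's -x
- lift_lever (a joint): angle of the lift lever, rad: 0 = lift down (stop; starts within 0.1 of it), 1.76 = lift up (other stop). Raises the vial at the station in proportion, 37 mm in all, and holds where left. Grows counter-clockwise seen from above, about the vertical axis through lift_station; at 0.88 the lever points along the base's -x. Takes about 3 N at the post
- lever_post (a point): centre of the upright black grip at the end of the lever, 88 mm from the lift's axis, 65 mm above the bench; the grip is round, 17 mm in diameter from 56 to 74 mm above the bench and 12 mm below that down to 24 mm; the lever arm lies below 20 mm
- vial_b: the vial with the black cap, 28 mm in diameter, 63 mm tall, about 25 g, cap in the top 12 mm; origin at the centre of its underside, z along it
- vial_a: vial with a white cap and white filling, same size; stands in another cup of the turret
- vial_c: empty-looking vial with a white cap, same size; stands in another cup of the turret
- vial_d: vial with a white cap and white filling, same size; stands in another cup of the turret
- rack: blue rack block with white end plates, 192 mm long (x) , 58 mm wide (y), top of the block 34 mm above the bench; fixed; origin at the centre of its underside. A row of four blind holes 42 mm apart along x, 32 mm in diameter with a 2.5 mm chamfer, 26 mm deep (floor 8 mm above the bench). The two end holes are occupied by white-capped vials; the two middle holes are free.
- rack_hole1 (a point): centre of the mouth of a free middle hole, 34 mm above the bench
- rack_hole2 (a point): centre of the mouth of the other free middle hole, 34 mm above the bench
- rack_vial_0: white-capped vial standing in one end hole of the rack, next to hole 1; origin at the centre of its underside
- rack_vial_3: white-capped vial standing in the other end hole of the rack, next to hole 2; origin at the centre of its underside
- mouse: grey computer mouse, 106x61x37 mm, left of the changer; bystander
- beaker_pot: clear pot with a blue lid, 60 mm across, 50 mm high, at the back of the bench; bystander
- sample_jar: orange jar with a white lid, 54 mm across, 58 mm high, at the back of the bench; bystander

How it is judged (in metres and radians):
On the way, in this order (a step that is already met when the one before it is completed fails the run):
1. the black-capped vial stands at the pointer (within 4 mm of the lift's axis) with the lift still down (horizontal distance between vial_b and lift_station below 0.004 m and value of joint lift_lever below 0.15 rad), for 0.2 s.
2. the lever is at its far stop (over 1.66 rad) and the vial is up, still at the pointer (value of joint lift_lever above 1.66 rad and horizontal distance between vial_b and lift_station below 0.005 m and height (world z) of vial_b above 0.07 m), for 0.2 s.
3. the vial stands fully home in a middle hole of the rack, let go ((horizontal distance between vial_b and rack_hole1 below 0.004 m or horizontal distance between vial_b and rack_hole2 below 0.004 m) and height (world z) of vial_b below 0.011 m and contact force between the fingers and vial_b below 0.1 N), for 0.2 s.
At the end, for the whole second after the job is handed in: Black-capped vial at rest, upright within 7 degrees, in a middle rack hole (within 4 mm, underside below 11 mm); lift lever back (under 0.1 rad); white-capped vials down in their turret cups; rack vials moved under 6 mm ((horizontal distance between vial_b and rack_hole1 below 0.004 m or horizontal distance between vial_b and rack_hole2 below 0.004 m) and height (world z) of vial_b below 0.011 m and angle between vial_b's own z axis and vertical below 0.12 rad and linear speed of vial_b below 0.02 m/s and value of joint lift_lever below 0.1 rad and z of each of vial_a, vial_c, vial_d in the frame of changer below 0.042 m and horizontal distance between each of vial_a, vial_c, vial_d and turret_knob below 0.052 m and distance of each of rack_vial_0, rack_vial_3 from where it was at the start of the episode below 0.006 m); the robot touches nothing.
It fails at once if the lift is worked (lever over 0.25 rad) while no cup is lined up with the pointer (off by more than 0.09 rad) (value of joint lift_lever above 0.25 rad and angle between the x axis of turret_knob and the x axis of changer, either way round above 0.09 rad and angle between the y axis of turret_knob and the x axis of changer, either way round above 0.09 rad).
It fails at once if the vial is dropped (falls freely faster than 0.45 m/s, about 1 cm) (linear speed of vial_b above 0.45 m/s and contact force between the fingers and vial_b below 0.05 N).
It fails at once if the vial is tipped over (angle between vial_b's own z axis and vertical above 0.9 rad).
It fails at once if the mouse, the pot or the jar is pushed more than 15 mm (distance of any of mouse, beaker_pot, sample_jar from where it was at the start of the episode above 0.015 m).
It also fails if it takes over 72 s, if anything falls off the work surface, if the arm or the gripper's body presses on something with over 40 N, if the wrist force passes 120 N, or if a joint passes its speed limit or range.

## Working session

There is one attempt and no reset: what is moved stays moved. The work goes in short steps, Python scripts to look and compute and a shell command to move; the robot and the scene stay as the last step left them, time stands still between calls to the robot, and variables do not carry over. Pictures are saved under pics/ and viewed, at most 13 in all, crops included, and the job is handed in when it is done.

```bash
ls; mkdir -p pics
python3 - <<'E'
from station import r
import cv2,numpy as np
print(r.tip_extent)
for n in("scene","top"):
    c=r.capture(n);cv2.imwrite(f"pics/{n}0.png",c["pixels"][...,::-1]);print(n,{k:c[k] for k in c if k!="pixels"})
s=r.sense();print(s["time_s"],s["tcp_pos"],s["ee_rot"],s["gripper_width"])
E
```

```text
pics
0.008
scene {'fovy': 43.9465412442518, 'cx': 316.0006282822239, 'cy': 239.14237791257537, 'k1': -0.0678512694440878, 'origin': array([-0.17164669, -1.05395341,  0.66290998]), 'orientation': array([[ 0.79319964, -0.24527585,  0.55738146],
       [-0.60886331, -0.33588313,  0.71865708],
       [ 0.01094581, -0.90940765, -0.41576184]])}
top {'fovy': 44.96393525194887, 'cx': 319.6745081870764, 'cy': 233.38103505277198, 'k1': 0.04320796460995926, 'origin': array([ 0.47407937, -0.09941812,  1.23007159]), 'orientation': array([[ 1.71438811e-03, -9.95992182e-01,  8.94239033e-02],
       [-9.99915080e-01, -5.52128322e-04,  1.30203111e-02],
       [-1.29187545e-02, -8.94386312e-02, -9.95908549e-01]])}
0.1 [0.21046798 0.58795029 0.22958229] [[ 9.41421282e-01 -3.37232321e-01 -5.74735772e-04]
 [-3.37232804e-01 -9.41419547e-01 -1.80888462e-03]
 [ 6.89468699e-05  1.89674224e-03 -9.99998199e-01]] 1.0011310797127089
```

View pics/scene0.png

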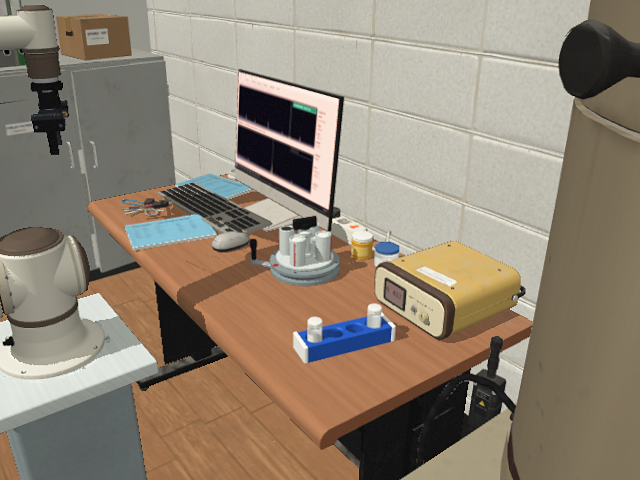

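View pics/top0.png

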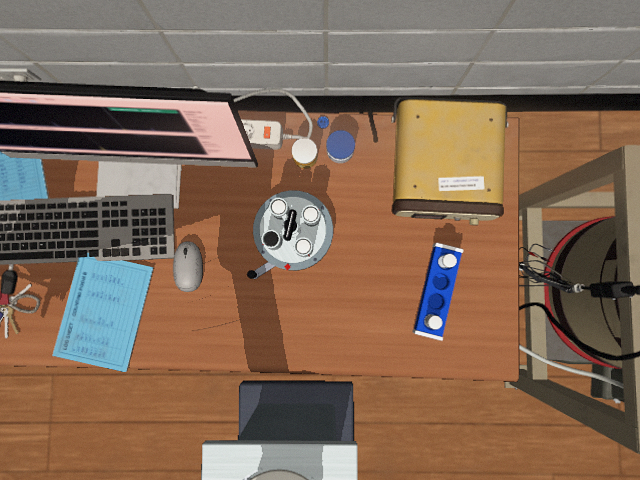

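```bash
cat > h.py <<'E'
import cv2,numpy as np
from station import r
def K(c):
    f=240/np.tan(np.radians(c["fovy"]/2));return np.array([[f,0,c["cx"]],[0,f,c["cy"]],[0,0,1]])
def ray(c,p):
    u=cv2.undistortPoints(np.array([[p]],float),K(c),np.array([c["k1"],0,0,0.]))[0,0]
    return c["orientation"]@np.array([u[0],u[1],1])
def plane(c,p,z):
    d=ray(c,p);return c["origin"]+d*(z-c["origin"][2])/d[2]
def tri(c1,p1,c2,p2):
    d1,d2=ray(c1,p1),ray(c2,p2);o1,o2=c1["origin"],c2["origin"]
    s=np.linalg.lstsq(np.stack([d1,-d2],1),o2-o1,rcond=None)[0]
    a,b=o1+s[0]*d1,o2+s[1]*d2;return (a+b)/2,np.linalg.norm(a-b)
def pix(c,P):
    R=c["orientation"].T;q=(np.array(P)-c["origin"])@R.T;u=q[...,:2]/q[...,2:];u=u*(1+c["k1"]*(u**2).sum(-1,keepdims=True))
    k=K(c);return u*k[0,0]+k[:2,2]
def blobs(m,amin):
    n,_,s,ce=cv2.connectedComponentsWithStats(m.astype(np.uint8))
    return [(ce[i].round(1).tolist(),s[i].tolist()) for i in range(1,n) if s[i,4]>=amin]
E
python3 - <<'E'
from h import *
s=r.capture("scene");t=r.capture("top")
a=cv2.resize(s["pixels"][205:290,235:345],None,fx=7,fy=7,interpolation=cv2.INTER_CUBIC)
b=cv2.resize(s["pixels"][295:365,285:400],None,fx=5,fy=5,interpolation=cv2.INTER_CUBIC)
cv2.imwrite("pics/a.png",a[...,::-1]);
d=cv2.resize(t["pixels"][185:285,240:340],None,fx=6,fy=6,interpolation=cv2.INTER_CUBIC)
cv2.imwrite("pics/d.png",d[...,::-1])
p=t["pixels"].astype(int)
R,G,B=p[...,0],p[...,1],p[...,2]
roi=np.zeros(R.shape,bool);roi[185:285,240:340]=1
rk=np.zeros(R.shape,bool);rk[235:345,405:470]=1
print("white",blobs((p.min(2)>215)&roi,30))
print("dark",blobs((p.max(2)<60)&roi,20))
print("red",blobs((R>150)&(G<70)&roi,4))
print("rack white",blobs((p.min(2)>180)&rk,20))
print("rack blue",blobs((B>120)&(R<80)&rk,100))
print("rack dark",blobs((B<=135)&(B>R+40)&rk,20))
cv2.imwrite("pics/b.png",np.hstack([b,cv2.resize(t["pixels"][240:342,410:468],(199,350),interpolation=cv2.INTER_CUBIC)])[...,::-1])
E
```

```text
white [([278.0, 206.5], [272, 201, 13, 12, 128]), ([267.1, 218.8], [263, 206, 12, 29, 92]), ([310.3, 213.8], [304, 208, 13, 13, 131]), ([297.5, 246.1], [264, 215, 61, 48, 702]), ([302.7, 246.0], [297, 240, 13, 13, 132])]
dark [([290.0, 224.8], [284, 210, 13, 31, 204]), ([270.6, 238.3], [264, 232, 14, 14, 156]), ([251.4, 274.0], [247, 270, 10, 9, 70])]
red [([287.1, 266.4], [285, 264, 5, 6, 19])]
rack white [([449.1, 247.3], [435, 243, 28, 10, 79]), ([448.0, 260.6], [439, 254, 18, 13, 174]), ([435.0, 322.0], [429, 316, 13, 13, 140]), ([428.5, 335.0], [415, 331, 28, 9, 96])]
rack blue [([437.7, 291.0], [416, 247, 45, 90, 1690])]
rack dark [([424.5, 288.0], [415, 247, 21, 82, 143]), ([443.8, 253.6], [438, 252, 13, 7, 26]), ([444.7, 283.6], [435, 275, 15, 15, 58]), ([438.2, 303.2], [428, 293, 17, 17, 84]), ([432.7, 313.3], [426, 312, 14, 4, 29])]
```

View pics/a.png

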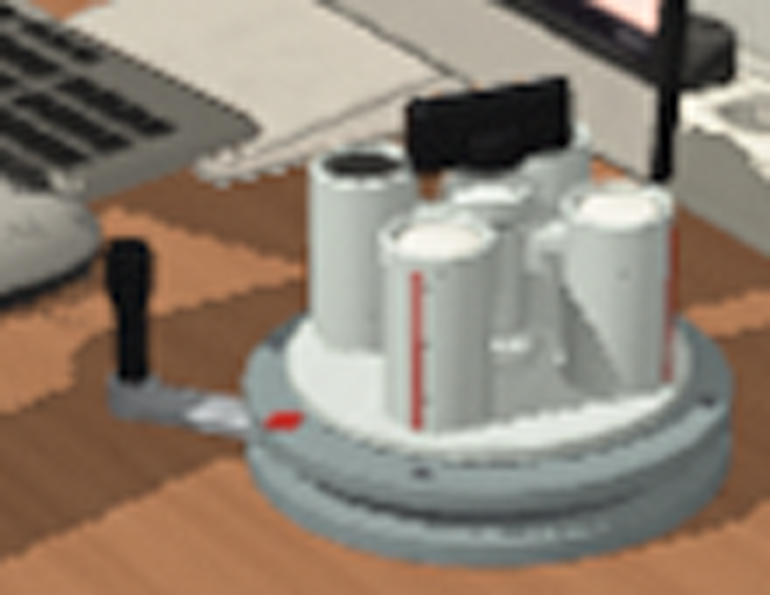

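View pics/d.png

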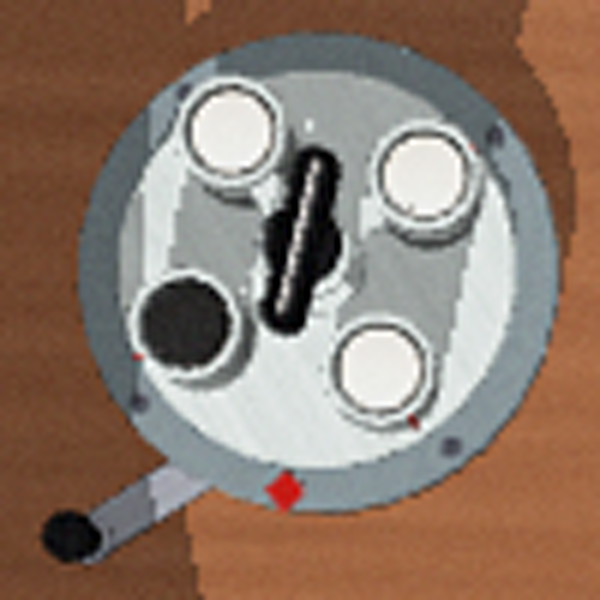

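View pics/b.png

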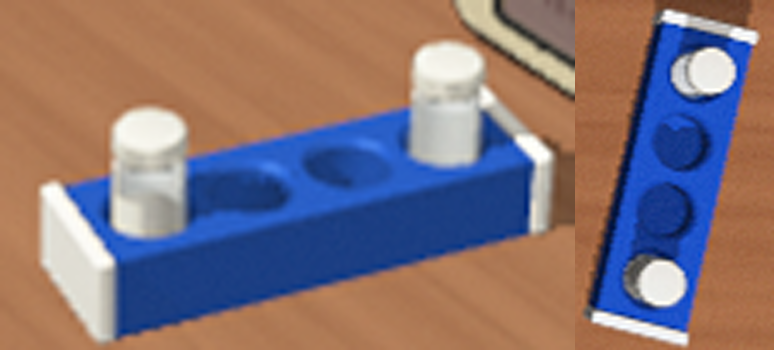

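Run:
```python
from h import *
s=r.capture("scene");t=r.capture("top")
np.set_printoptions(precision=4,suppress=True)
caps=[(270.6,238.3),(278,206.5),(310.3,213.8),(302.7,246)]
P=np.array([plane(t,c,.101) for c in caps]);C=P.mean(0);print("C",C)
for p in P: d=p-C;print(p[:2],np.hypot(*d[:2]),np.degrees(np.arctan2(d[1],d[0])))
sp=lambda x,y:(235+x/7-.43,205+y/7-.43)
for n,a,b in(("black",caps[0],sp(360,165)),("white near",caps[3],sp(438,240)),("w right",caps[2],sp(615,208))):print(n,tri(t,a,s,b))
red=plane(t,(287.1,266.4),.030)
print("red",red, np.degrees(np.arctan2(*(red-C)[1::-1])))
post=plane(t,(251.4,274),.074);print("post",post,tri(t,(251.4,274),s,sp(129,245)))
print("knob",tri(t,(290.,224.8),s,sp(489,105)))
# base circle: grey vs wood, hull of non-brown
v=t["pixels"][185:285,240:340].astype(int);m=((v[...,0]-v[...,2])<30).astype(np.uint8)
m=cv2.morphologyEx(m,cv2.MORPH_OPEN,np.ones((9,9)))
c=max(cv2.findContours(m,0,2)[0],key=cv2.contourArea);(e,ax,an)=cv2.fitEllipse(cv2.convexHull(c));e=(e[0]+240,e[1]+185);B=plane(t,e,.03);print("base",e,ax,B)
sr=lambda x,y:(285+x/5-.4,295+y/5-.4)
for n,a,b,z in(("v_far",(449.3,260.4),sr(449,57),.071),("v_near",(435,322),sr(148,122),.071),("h_far",(440.7,281.4),sr(347,166),.034),("h_near",(436,301.2),sr(243,190),.034)):print(n,plane(t,a,z),tri(t,a,s,b))
w1,w2=plane(t,(449.1,247.3),.034),plane(t,(428.5,335),.034);print("ends",w1,w2,np.linalg.norm(w1-w2),(w1+w2)/2)
```

```text
C [ 0.5897 -0.0273  0.101 ]
[0.5658 0.0113] 0.04541532316372904 121.86177797508859
[ 0.6284 -0.0027] 0.045861171522451394 32.4407293364784
[ 0.614  -0.0662] 0.04586050144363047 -58.032100280050265
[ 0.5507 -0.0516] 0.045943775477099616 -148.11539833697478
black (array([0.5653, 0.0118, 0.0992]), np.float64(0.0013524552133019512))
white near (array([ 0.551 , -0.0516,  0.0985]), np.float64(0.0003933858363654817))
w right (array([ 0.614 , -0.0659,  0.0985]), np.float64(0.0008573397258558256))
red [ 0.5132 -0.0165  0.03  ] 171.9420363762191
post [0.4966 0.0515 0.074 ] (array([0.4966, 0.0516, 0.0732]), np.float64(0.00020344964647173454))
knob (array([ 0.5893, -0.0282,  0.1289]), np.float64(0.0002393941390940122))
base (292.4916687011719, 230.0474624633789) (79.93247985839844, 80.71196746826172) [ 0.5888 -0.0272  0.03  ]
v_far [ 0.5244 -0.3421  0.071 ] (array([ 0.5245, -0.3424,  0.0705]), np.float64(0.0003981939389774922))
v_near [ 0.403  -0.3117  0.071 ] (array([ 0.4028, -0.3114,  0.0712]), np.float64(0.0007666055161280673))
h_far [ 0.483  -0.3316  0.034 ] (array([ 0.4832, -0.3322,  0.0315]), np.float64(0.0005424544892972773))
h_near [ 0.4427 -0.3213  0.034 ] (array([ 0.4419, -0.3213,  0.0311]), np.float64(0.0018149514531457921))
ends [ 0.5529 -0.35    0.034 ] [ 0.3747 -0.3049  0.034 ] 0.18384793008545472 [ 0.4638 -0.3274  0.034 ]
```

```bash
python3 -m jog '1 31 -51 0 0;1 31 -51 0 0;1 31 -51 0 0;1 31 -51 0 0;1 31 -51 0 0' && python3 -m jog '1 31 -51 0 0;1 31 -51 0 0;1 31 -51 0 0;1 31 -51 0 0;1 31 -51 0 6.7' && python3 -m jog '1 31 -51 0 0;1 31 -51 0 0;1 0 0 0 0;1 0 0 0 0;1 0 0 0 0'; python3 -c "
from h import *
s=r.sense();print(s['joints'],s['tcp_pos'],np.degrees(np.arctan2(s['ee_rot'][1,1],s['ee_rot'][0,1])),s['wrist_force'])"
```

```text
time_s: 0.92
tcp_pos: [0.3663, 0.3317, 0.2308]
ee_rot: [[0.942, -0.337, 0.0], [-0.337, -0.942, 0.001], [0.0, -0.001, -1.0]]
wrist_force: [1.0, -0.1, 0.1]
gripper_width: 0.999
gripper_force: 0.0
time_s: 1.55
tcp_pos: [0.5215, 0.0766, 0.2308]
ee_rot: [[0.975, -0.222, 0.001], [-0.222, -0.975, 0.0], [0.001, -0.0, -1.0]]
wrist_force: [1.4, -0.2, 0.0]
gripper_width: 0.997
gripper_force: 0.0
time_s: 2.17
tcp_pos: [0.5822, -0.0225, 0.2308]
ee_rot: [[0.975, -0.223, 0.0], [-0.223, -0.975, 0.0], [0.0, -0.0, -1.0]]
wrist_force: [-0.2, 0.6, 0.2]
gripper_width: 0.996
gripper_force: 0.0
[ 1.36994235e+01  1.79084602e+01 -5.69089703e+00 -9.35960349e-03
 -6.63901829e+01  6.34020019e+01] [ 0.58216853 -0.02252202  0.23078124] -102.90232175212118 [-0.1710374   0.5759314   0.17455722]
```

```bash
python3 -m jog '1 7 -5 -40 0;1 0 0 -40 0;1 0 0 -20 0;1 0 0 -13 0;1 0 0 0 0' && python3 -m jog '0 0 0 0 0;0 0 0 0 0;0 0 0 0 0;0 0 0 0 0;0 0 0 0 0'
python3 - <<'E'
from h import *
c=r.capture("scene");cv2.imwrite("pics/k.png",cv2.resize(c["pixels"][165:285,225:385],None,fx=5,fy=5,interpolation=cv2.INTER_CUBIC)[...,::-1])
E
```

```text
time_s: 2.8
tcp_pos: [0.5892, -0.0278, 0.1172]
ee_rot: [[0.975, -0.224, -0.001], [-0.224, -0.975, -0.0], [-0.001, 0.0, -1.0]]
wrist_force: [0.4, -0.0, 0.3]
gripper_width: 0.999
gripper_force: 0.0
time_s: 3.42
tcp_pos: [0.5897, -0.0287, 0.1176]
ee_rot: [[0.974, -0.225, 0.0], [-0.225, -0.974, 0.0], [0.0, -0.0, -1.0]]
wrist_force: [-0.1, 0.7, 0.1]
gripper_width: 0.518
gripper_force: 0.0
```

View pics/k.png

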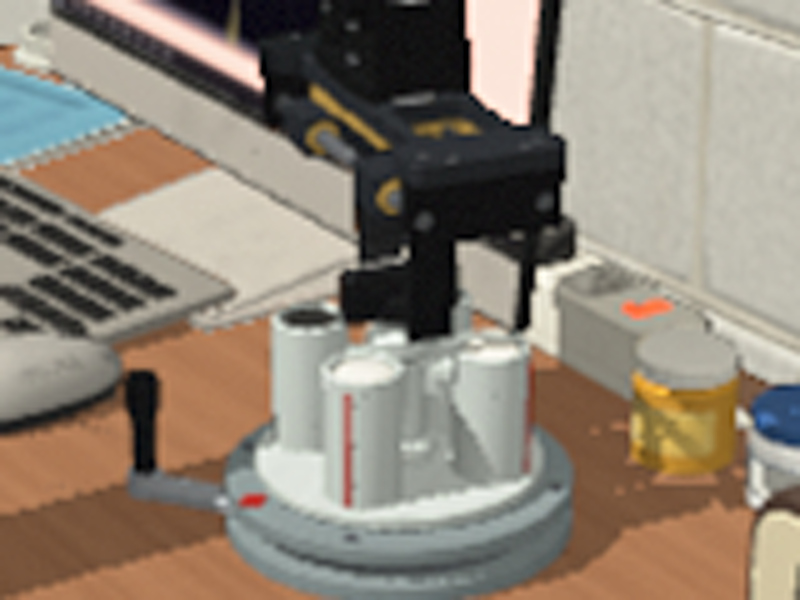

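The gripper straddles the knob at about (430,290), above the cup rims and still closing. I'll finish closing, then turn +50°.

```bash
python3 -m jog '0 0 0 0 0;0 0 0 0 0;0 0 0 0 0;0 0 0 0 0;0 0 0 0 0' && python3 -m jog '0 0 0 0 0;0 0 0 0 0;0 0 0 0 0;0 0 0 0 0' && python3 -m jog '0 0 0 0 5;0 0 0 0 5;0 0 0 0 5;0 0 0 0 5;0 0 0 0 5' && python3 -m jog '0 0 0 0 5;0 0 0 0 5;0 0 0 0 5;0 0 0 0 5;0 0 0 0 5'  && python3 -m jog '0 0 0 0 0;0 0 0 0 0'
```

```text
time_s: 4.1
tcp_pos: [0.5902, -0.0266, 0.1174]
ee_rot: [[0.974, -0.225, 0.002], [-0.225, -0.974, 0.003], [0.001, -0.003, -1.0]]
wrist_force: [0.3, 5.9, 0.2]
gripper_width: 0.286
gripper_force: 30.0
time_s: 4.6
tcp_pos: [0.5902, -0.0266, 0.1175]
ee_rot: [[0.974, -0.225, 0.002], [-0.225, -0.974, 0.003], [0.001, -0.003, -1.0]]
wrist_force: [-0.2, 6.7, -0.6]
gripper_width: 0.288
gripper_force: 30.0
time_s: 5.22
tcp_pos: [0.5902, -0.026, 0.1175]
ee_rot: [[0.978, 0.21, 0.002], [0.21, -0.978, 0.004], [0.003, -0.003, -1.0]]
wrist_force: [-0.6, 8.6, -0.0]
gripper_width: 0.29
gripper_force: 30.0
time_s: 5.85
tcp_pos: [0.5899, -0.0254, 0.1175]
ee_rot: [[0.797, 0.604, 0.001], [0.604, -0.797, 0.004], [0.004, -0.003, -1.0]]
wrist_force: [-2.0, 11.8, 0.9]
gripper_width: 0.287
gripper_force: 30.0
time_s: 6.1
tcp_pos: [0.5899, -0.0254, 0.1175]
ee_rot: [[0.798, 0.602, 0.001], [0.602, -0.798, 0.004], [0.004, -0.003, -1.0]]
wrist_force: [-0.7, 10.7, 1.4]
gripper_width: 0.281
gripper_force: 30.0
```

```bash
python3 -m jog '1 0 0 0 0;1 0 0 0 0;1 0 0 0 0;1 0 0 0 0;1 0 0 0 0' && python3 -m jog '1 0 0 0 0;1 0 0 20 0;1 0 0 40 0;1 -20 20 40 0;1 -40 40 0 0' && python3 -m jog '1 -40 40 0 0;1 -30 40 0 0;1 0 0 0 0;1 0 0 0 0;1 0 0 0 0'
cat > turret.py <<'E'
from h import *
np.set_printoptions(precision=4,suppress=True)
t=r.capture("top");cv2.imwrite("pics/t_last.png",cv2.resize(t["pixels"][185:285,240:340],None,fx=6,fy=6,interpolation=cv2.INTER_CUBIC)[...,::-1])
p=t["pixels"].astype(int)
roi=np.zeros(p.shape[:2],bool);roi[185:285,240:340]=1
W=[b for b in blobs((p.min(2)>215)&roi,60) if abs(b[1][2]-13)<3 and abs(b[1][3]-13)<3]
D=[b for b in blobs((p.max(2)<60)&roi,20)]
print("dark",D);C=np.array([.5893,-.0273])
for b in W+[d for d in D if abs(d[1][2]-14)<3 and abs(d[1][3]-14)<3]:
    q=plane(t,b[0],.101);d=q[:2]-C;print(b[0],q[:2],np.hypot(*d),np.degrees(np.arctan2(d[1],d[0])))
E
python3 turret.py
```

```text
time_s: 6.72
tcp_pos: [0.5896, -0.0289, 0.1175]
ee_rot: [[0.799, 0.602, -0.0], [0.602, -0.799, -0.0], [-0.0, 0.0, -1.0]]
wrist_force: [-0.1, -0.4, -0.2]
gripper_width: 0.771
gripper_force: 0.0
time_s: 7.35
tcp_pos: [0.532, 0.0319, 0.2209]
ee_rot: [[0.8, 0.6, 0.008], [0.6, -0.8, 0.002], [0.007, 0.003, -1.0]]
wrist_force: [-0.3, 0.9, -0.3]
gripper_width: 0.997
gripper_force: 0.0
time_s: 7.98
tcp_pos: [0.4602, 0.1108, 0.2174]
ee_rot: [[0.8, 0.601, -0.0], [0.601, -0.8, -0.0], [-0.0, 0.0, -1.0]]
wrist_force: [-0.1, -0.4, 0.1]
gripper_width: 1.002
gripper_force: 0.0
dark [([289.9, 225.2], [279, 212, 22, 27, 210]), ([287.1, 249.2], [281, 243, 13, 14, 153]), ([245.9, 272.5], [240, 254, 18, 31, 308])]
[313.6, 229.2] [ 0.5837 -0.0728] 0.04580515277488481 -97.06472970571454
[287.1, 249.2] [ 0.5444 -0.0211] 0.04528603142906716 172.18761800713716
```

View pics/t_last.png

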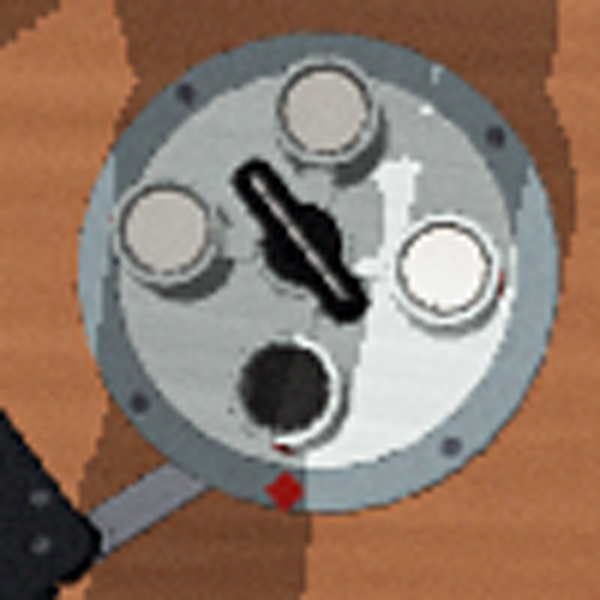

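```bash
python3 -m jog '1 0 0 0 -10.5;1 0 0 0 -10.5;1 0 0 0 -10.5;1 0 0 0 -10.5;1 0 0 0 -10.5' && python3 -m jog '1 18 -30 0 -10.5;1 18 -29 0 -11;1 0 0 0 0;1 0 0 0 0' ;  python3 -m jog '1 18 -29 0 -10.5;1 0 0 -30 0;1 0 0 -40 0;1 0 0 0 0;1 0 0 0 0'
```

```text
time_s: 8.65
tcp_pos: [0.4601, 0.1106, 0.2172]
ee_rot: [[0.961, -0.275, -0.001], [-0.275, -0.961, -0.0], [-0.0, 0.001, -1.0]]
wrist_force: [0.0, 0.1, 0.9]
gripper_width: 1.0
gripper_force: 0.0
time_s: 9.28
tcp_pos: [0.4789, 0.0823, 0.1487]
ee_rot: [[0.899, -0.439, 0.002], [-0.439, -0.899, 0.0], [0.002, -0.001, -1.0]]
wrist_force: [-0.1, -0.2, 0.4]
gripper_width: 0.999
gripper_force: 0.0out of range; nothing moved
```

```bash
python3 -m jog '1 18 -31 0 -10.5;1 0 0 0 0;1 0 0 -40 0;1 0 0 -30 0;1 0 0 -21 0' ;  python3 -m jog '1 0 0 0 0;1 0 0 0 0'
python3 - <<'E'
from h import *
c=r.capture("scene");cv2.imwrite("pics/l.png",cv2.resize(c["pixels"][165:285,205:365],None,fx=5,fy=5,interpolation=cv2.INTER_CUBIC)[...,::-1])
E
```

```text
time_s: 9.9
tcp_pos: [0.496, 0.052, 0.0567]
ee_rot: [[0.805, -0.593, 0.001], [-0.593, -0.805, 0.0], [0.001, -0.001, -1.0]]
wrist_force: [-0.1, 0.6, 1.2]
gripper_width: 1.001
gripper_force: 0.0
time_s: 10.15
tcp_pos: [0.4968, 0.0521, 0.058]
ee_rot: [[0.805, -0.594, 0.003], [-0.594, -0.805, 0.001], [0.002, -0.002, -1.0]]
wrist_force: [1.3, 0.5, 0.1]
gripper_width: 0.999
gripper_force: 0.0
```

View pics/l.png

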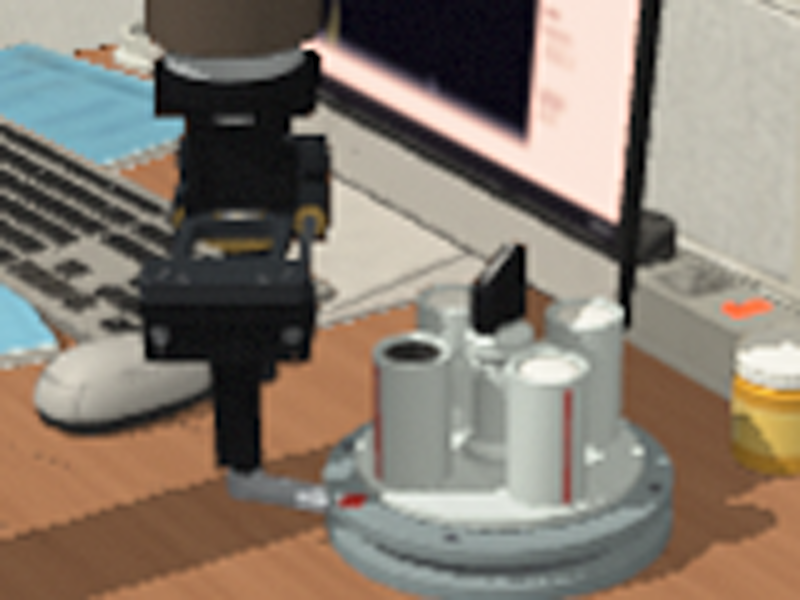

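```bash
for i in 1 2; do python3 -m jog '0 0 0 0 0;0 0 0 0 0;0 0 0 0 0;0 0 0 0 0;0 0 0 0 0'; done
python3 - <<'E'
import numpy as np
A=np.array([.5441,-.0208]);R=.088
from station import r
p=r.sense()["tcp_pos"][:2];d=p-A;print(np.hypot(*d),np.degrees(np.arctan2(d[1],d[0])))
a0=np.degrees(np.arctan2(d[1],d[0]));pts=[A+R*np.array([np.cos(x),np.sin(x)]) for x in np.radians(np.linspace(a0,222.5+1.5,21))]
print((np.diff(pts,axis=0)*1000).round(1).tolist())
E
```

```text
time_s: 10.82
tcp_pos: [0.4956, 0.0514, 0.0565]
ee_rot: [[0.804, -0.595, -0.0], [-0.595, -0.804, -0.0], [-0.0, 0.0, -1.0]]
wrist_force: [0.5, -0.5, 0.7]
gripper_width: 0.514
gripper_force: 0.0
time_s: 11.45
tcp_pos: [0.4963, 0.0523, 0.0566]
ee_rot: [[0.804, -0.594, 0.002], [-0.594, -0.804, 0.001], [0.001, -0.002, -1.0]]
wrist_force: [1.0, 5.0, -2.4]
gripper_width: 0.182
gripper_force: 30.0
0.0873477554862971 123.19287917167536
[[-6.3, -4.5], [-5.9, -5.1], [-5.4, -5.5], [-4.9, -6.0], [-4.3, -6.4], [-3.8, -6.8], [-3.2, -7.1], [-2.5, -7.3], [-1.9, -7.5], [-1.2, -7.6], [-0.5, -7.7], [0.2, -7.7], [0.8, -7.7], [1.5, -7.6], [2.2, -7.4], [2.8, -7.2], [3.4, -6.9], [4.0, -6.6], [4.6, -6.2], [5.1, -5.8]]
```

```bash
python3 -m jog '0 -6.3 -4.5 0 3;0 -5.9 -5.1 0 3;0 -5.4 -5.5 0 3;0 -4.9 -6.0 0 3;0 -4.3 -6.4 0 3'; python3 -m jog '0 -3.8 -6.8 0 3;0 -3.2 -7.1 0 3;0 -2.5 -7.3 0 3;0 -1.9 -7.5 0 3;0 -1.2 -7.6 0 3'
```

```text
time_s: 12.08
tcp_pos: [0.469, 0.0255, 0.0566]
ee_rot: [[0.932, -0.363, 0.001], [-0.363, -0.932, 0.002], [0.0, -0.002, -1.0]]
wrist_force: [-2.8, 10.2, -1.0]
gripper_width: 0.182
gripper_force: 30.7
time_s: 12.7
tcp_pos: [0.4553, -0.0119, 0.0566]
ee_rot: [[0.994, -0.11, -0.001], [-0.11, -0.994, 0.001], [-0.002, -0.0, -1.0]]
wrist_force: [-3.7, 8.6, 1.4]
gripper_width: 0.183
gripper_force: 30.0
```

```bash
python3 -m jog '0 -0.5 -7.7 0 3;0 0.2 -7.7 0 3;0 0.8 -7.7 0 3;0 1.5 -7.6 0 3;0 2.2 -7.4 0 3'; python3 -m jog '0 2.8 -7.2 0 3;0 3.4 -6.9 0 3;0 4 -6.6 0 3;0 4.6 -6.2 0 3;0 5.1 -5.8 0 3';python3 -m jog '0 0 0 0 0;0 0 0 0 0'
python3 - <<'E'
import numpy as np
from h import *
A=np.array([.5441,-.0208])
p=r.sense()["tcp_pos"][:2];d=p-A;print(np.hypot(*d),np.degrees(np.arctan2(d[1],d[0])))
E
```

```text
time_s: 13.32
tcp_pos: [0.4588, -0.0504, 0.0565]
ee_rot: [[0.989, 0.151, -0.003], [0.151, -0.989, -0.0], [-0.003, -0.0, -1.0]]
wrist_force: [-3.3, 6.3, 2.9]
gripper_width: 0.182
gripper_force: 29.8
time_s: 13.95
tcp_pos: [0.476, -0.0814, 0.0561]
ee_rot: [[0.917, 0.398, -0.009], [0.398, -0.917, 0.003], [-0.007, -0.007, -1.0]]
wrist_force: [-17.3, 39.5, 22.1]
gripper_width: 0.184
gripper_force: 30.0
time_s: 14.2
tcp_pos: [0.4758, -0.0809, 0.0563]
ee_rot: [[0.918, 0.398, -0.009], [0.398, -0.918, 0.003], [-0.007, -0.006, -1.0]]
wrist_force: [-10.5, 19.9, 11.3]
gripper_width: 0.18
gripper_force: 30.0
0.09095809875398315 -138.6552631659098
```

```bash
python3 -m jog '1 0 0 0 0;1 0 0 0 0;1 0 0 0 0;1 0 0 0 0;1 0 0 0 0';python3 -m jog '1 0 0 0 0;1 0 0 40 0;1 0 0 50 0;1 -20 -20 50 0;1 -30 -50 0 0';python3 -m jog '1 0 -50 0 0;1 0 0 0 0;1 0 0 0 0'
python3 - <<'E'
from h import *
from scipy.optimize import least_squares
np.set_printoptions(precision=4,suppress=True)
Q=np.array([(.4963,.0523),(.469,.0255),(.4553,-.0119),(.4588,-.0504),(.4758,-.0809)])
print(least_squares(lambda c:np.hypot(*(Q-c[:2]).T)-.088,[.544,-.02]).x,least_squares(lambda c:np.hypot(*(Q-c[:2]).T)-c[2],[.544,-.02,.088]).x)
t=r.capture("top");s=r.capture("scene")
a=cv2.resize(t["pixels"][185:295,240:350],None,fx=4,fy=4,interpolation=cv2.INTER_CUBIC)
b=cv2.resize(s["pixels"][200:290,235:325],(440,440),interpolation=cv2.INTER_CUBIC);b=b[:,:350]
cv2.imwrite("pics/up.png",np.hstack([a,b])[...,::-1])
p=t["pixels"].astype(int);roi=np.zeros(p.shape[:2],bool);roi[185:295,240:350]=1
for b in blobs((p.max(2)<60)&roi,20): print(b,plane(t,b[0],.138),plane(t,b[0],.074))
E
```

```text
time_s: 14.82
tcp_pos: [0.4804, -0.0834, 0.0565]
ee_rot: [[0.917, 0.398, -0.0], [0.398, -0.917, -0.0], [-0.0, 0.0, -1.0]]
wrist_force: [0.4, 0.1, 0.4]
gripper_width: 0.666
gripper_force: 0.0
time_s: 15.45
tcp_pos: [0.4333, -0.1533, 0.2009]
ee_rot: [[0.915, 0.403, 0.011], [0.403, -0.915, -0.001], [0.009, 0.005, -1.0]]
wrist_force: [1.2, -1.0, -0.9]
gripper_width: 0.998
gripper_force: 0.0
time_s: 15.82
tcp_pos: [0.4301, -0.2032, 0.1963]
ee_rot: [[0.917, 0.398, -0.001], [0.398, -0.917, 0.0], [-0.0, -0.0, -1.0]]
wrist_force: [-0.4, 0.5, -0.2]
gripper_width: 0.999
gripper_force: 0.0
[ 0.5424 -0.023 ] [ 0.5437 -0.0232  0.0891]
([289.8, 225.1], [279, 212, 22, 27, 216]) [ 0.5879 -0.0285  0.138 ] [ 0.5945 -0.0244  0.074 ]
([286.1, 248.2], [279, 242, 15, 14, 155]) [ 0.544  -0.0218  0.138 ] [ 0.5481 -0.0173  0.074 ]
([325.2, 283.6], [321, 275, 9, 20, 124]) [ 0.4776 -0.0957  0.138 ] [ 0.4778 -0.0954  0.074 ]
([331.1, 285.9], [330, 279, 3, 16, 21]) [ 0.4733 -0.1067  0.138 ] [ 0.4733 -0.1072  0.074 ]
```

View pics/up.png

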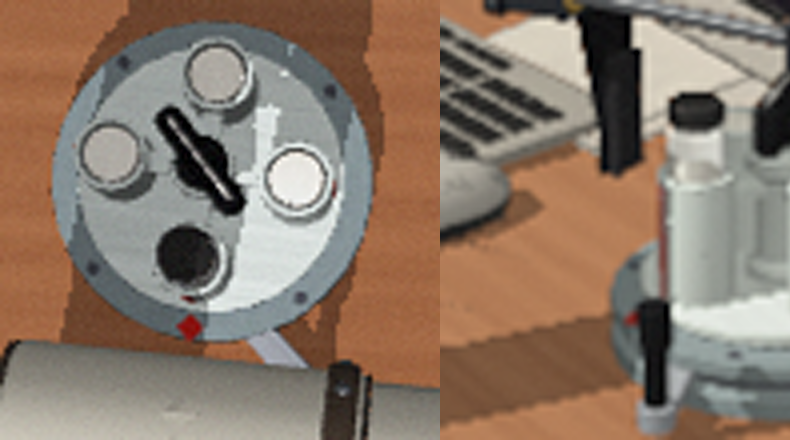

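```bash
python3 -m jog '1 24 36 0 -9;1 24 36 0 -9;1 24 36 0 -9;1 24 36 0 -10;1 18 37 0 0';python3 -m jog '1 0 0 0 0;1 0 0 0 0'
python3 - <<'E'
from h import *
s=r.capture("scene");t=r.capture("top");print(tri(t,(286.1,248.2),s,(287.6-.4,221.1-.4)))
x=r.sense();print(x['tcp_pos'],np.degrees(np.arctan2(-x['ee_rot'][1,1],-x['ee_rot'][0,1])))
E
```

```text
time_s: 16.55
tcp_pos: [0.545, -0.0195, 0.1964]
ee_rot: [[0.973, -0.232, -0.0], [-0.232, -0.973, -0.0], [-0.0, 0.0, -1.0]]
wrist_force: [1.1, -0.1, 0.1]
gripper_width: 0.997
gripper_force: 0.0
time_s: 16.8
tcp_pos: [0.5438, -0.0214, 0.1962]
ee_rot: [[0.973, -0.232, -0.001], [-0.232, -0.973, -0.0], [-0.001, 0.0, -1.0]]
wrist_force: [-0.3, 0.1, -0.2]
gripper_width: 1.002
gripper_force: 0.0
(array([ 0.5444791 , -0.02176968,  0.13492009]), np.float64(0.0006401425440253156))
[ 0.54374462 -0.02241945  0.19649899] 76.50252792092911
```

```bash
python3 -m jog '1 0 0 -40 0;1 0 0 -27 0;1 0 0 -15 0;1 0 0 0 0;0.6 0 0 0 0' && python3 -m jog '0 0 0 0 0;0 0 0 0 0;0 0 0 0 0;0 0 0 0 0;0 0 0 0 0' && python3 -m jog '0 0 0 0 0;0 0 0 0 0;0 0 0 0 0;0 0 0 0 0;0 0 0 0 0'
```

```text
time_s: 17.52
tcp_pos: [0.5452, -0.0223, 0.1157]
ee_rot: [[0.972, -0.233, 0.002], [-0.233, -0.972, 0.0], [0.002, -0.001, -1.0]]
wrist_force: [0.8, 1.2, 0.4]
gripper_width: 0.95
gripper_force: 0.0
time_s: 18.15
tcp_pos: [0.5443, -0.0222, 0.1145]
ee_rot: [[0.972, -0.233, -0.0], [-0.233, -0.972, -0.0], [-0.0, 0.0, -1.0]]
wrist_force: [0.0, 0.6, 0.3]
gripper_width: 0.401
gripper_force: 0.0
time_s: 18.77
tcp_pos: [0.5443, -0.0222, 0.1145]
ee_rot: [[0.972, -0.233, -0.0], [-0.233, -0.972, -0.0], [-0.0, 0.0, -1.0]]
wrist_force: [-0.1, -1.0, -0.7]
gripper_width: 0.304
gripper_force: 29.9
```

```bash
python3 -m jog '0 0 0 15 0;0 0 0 20 0;0 0 0 25 0;0 0 0 0 0;0 0 0 0 0' && python3 -m jog '0 -20 -10 0 0;0 -20 -30 0 0;0 -20 -40 0 0;0 -20 -40 0 0;0 -15 -40 0 0' && python3 -m jog '0 -6 -40 0 0;0 0 -40 0 0;0 0 -35 0 0;0 0 -24 0 0;0 0 0 0 0'&& python3 -m jog '0 0 0 -30 0;0 0 0 -20 0;0 0 0 0 0;0 0 0 0 0'
python3 - <<'E'
from h import *
t=r.capture("top");s=r.capture("scene")
a=cv2.resize(t["pixels"][220:350,390:490],(400,520),interpolation=cv2.INTER_CUBIC)
b=cv2.resize(s["pixels"][260:375,300:388],(398,520),interpolation=cv2.INTER_CUBIC)
cv2.imwrite("pics/rk.png",np.hstack([a,b])[...,::-1])
E
```

```text
time_s: 19.4
tcp_pos: [0.5438, -0.0222, 0.1744]
ee_rot: [[0.972, -0.234, -0.001], [-0.234, -0.972, 0.0], [-0.001, -0.0, -1.0]]
wrist_force: [-0.2, 0.3, -0.5]
gripper_width: 0.308
gripper_force: 29.9
time_s: 20.02
tcp_pos: [0.4477, -0.1831, 0.1737]
ee_rot: [[0.972, -0.233, -0.002], [-0.233, -0.972, 0.0], [-0.002, 0.0, -1.0]]
wrist_force: [-0.2, -0.8, -0.6]
gripper_width: 0.304
gripper_force: 29.9
time_s: 20.65
tcp_pos: [0.4425, -0.3222, 0.1731]
ee_rot: [[0.972, -0.236, -0.002], [-0.236, -0.972, 0.001], [-0.003, -0.0, -1.0]]
wrist_force: [0.9, -0.2, -0.7]
gripper_width: 0.31
gripper_force: 29.9
time_s: 21.15
tcp_pos: [0.4438, -0.3209, 0.1252]
ee_rot: [[0.973, -0.232, 0.001], [-0.232, -0.973, -0.001], [0.001, 0.0, -1.0]]
wrist_force: [0.9, -0.3, -0.3]
gripper_width: 0.307
gripper_force: 29.9
```

View pics/rk.png

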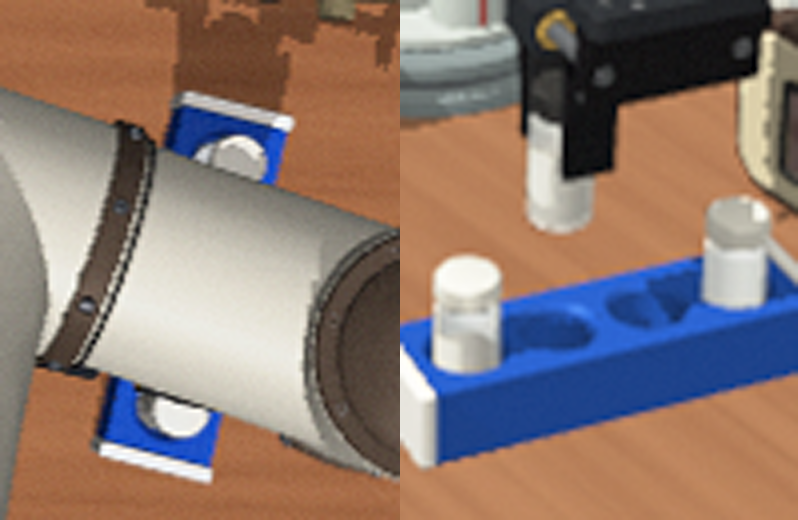

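Run:
```python
from h import *
s=r.capture("scene");x=r.sense()["tcp_pos"];print(x)
q=pix(s,[[x[0],x[1],x[2]-.0395],[.4428,-.3215,.034],[.4428,-.3215,.0857],[.403,-.3115,.071]]);print(q, (q-[300,260])*4.523+[400,0])
```

```text
[ 0.44394865 -0.32121983  0.12558081]
[[335.19675273 307.41277655]
 [334.14109448 331.18593132]
 [334.80932876 307.84126998]
 [314.53046307 319.05722294]] [[559.19491258 214.44798833]
 [554.42017036 321.97396734]
 [557.44259396 216.38606413]
 [465.72128446 267.11581936]]
```

```bash
python3 -m jog '0 -1 0 -25 0;0 0 0 -15 0;0 0 0 -8 0;0 0 0 -4 0;0 0 0 -4 0' && python3 -m jog '0 0 0 -4 0;0 0 0 -4 0;0 0 0 -4 0;0 0 0 0 0'
```

```text
time_s: 21.92
tcp_pos: [0.4428, -0.3214, 0.0688]
ee_rot: [[0.972, -0.233, 0.001], [-0.233, -0.972, -0.001], [0.001, 0.0, -1.0]]
wrist_force: [0.3, 0.3, -0.2]
gripper_width: 0.306
gripper_force: 29.9
time_s: 22.42
tcp_pos: [0.4422, -0.3212, 0.0562]
ee_rot: [[0.972, -0.233, -0.0], [-0.233, -0.972, 0.0], [-0.0, -0.0, -1.0]]
wrist_force: [-0.3, -0.3, -0.1]
gripper_width: 0.305
gripper_force: 29.9
```

No side force, so it is going into the hole. Next I'll find the floor gently.

```bash
python3 -m jog '0 0 0 -3 0;0 0 0 -2.5 0;0 0 0 0 0;0 0 0 0 0' && python3 -m jog '0 0 0 -1.5 0;0 0 0 0 0'&& python3 -m jog '0 0 0 -1 0;0 0 0 0 0'&& python3 -m jog '0 0 0 -1 0;0 0 0 0 0'
```

```text
time_s: 22.92
tcp_pos: [0.4423, -0.3212, 0.0511]
ee_rot: [[0.972, -0.233, -0.0], [-0.233, -0.972, 0.0], [-0.0, 0.0, -1.0]]
wrist_force: [0.2, -0.2, -0.1]
gripper_width: 0.302
gripper_force: 29.9
time_s: 23.18
tcp_pos: [0.4423, -0.3211, 0.0495]
ee_rot: [[0.972, -0.233, -0.0], [-0.233, -0.972, 0.0], [-0.0, -0.0, -1.0]]
wrist_force: [-0.6, 0.6, -0.9]
gripper_width: 0.303
gripper_force: 29.9
time_s: 23.42
tcp_pos: [0.4423, -0.3211, 0.0484]
ee_rot: [[0.972, -0.233, -0.0], [-0.233, -0.972, 0.0], [-0.0, -0.0, -1.0]]
wrist_force: [-0.2, 1.1, -0.2]
gripper_width: 0.304
gripper_force: 29.9
time_s: 23.68
tcp_pos: [0.4423, -0.3211, 0.0474]
ee_rot: [[0.972, -0.233, -0.0], [-0.233, -0.972, 0.0], [-0.0, -0.0, -1.0]]
wrist_force: [0.4, -0.3, -0.0]
gripper_width: 0.309
gripper_force: 29.9
```

```bash
python3 -m jog '0 0 0 -1 0;0 0 0 0 0'&& python3 -m jog '0 0 0 -1 0;0 0 0 0 0'
```

```text
time_s: 23.92
tcp_pos: [0.4426, -0.3213, 0.047]
ee_rot: [[0.972, -0.233, 0.0], [-0.233, -0.972, -0.0], [0.001, 0.0, -1.0]]
wrist_force: [-0.1, 0.6, 3.9]
gripper_width: 0.306
gripper_force: 29.9
time_s: 24.18
tcp_pos: [0.4428, -0.3213, 0.0469]
ee_rot: [[0.973, -0.233, 0.001], [-0.233, -0.973, -0.001], [0.001, 0.0, -1.0]]
wrist_force: [-1.7, 2.2, 9.4]
gripper_width: 0.305
gripper_force: 29.9
```

```bash
python3 -m jog '1 0 0 1 0;1 0 0 0 0;1 0 0 0 0;1 0 0 0 0;1 0 0 0 0'&& python3 -m jog '1 0 0 0 0;1 0 0 0 0;1 0 0 20 0;1 0 0 40 0;1 0 0 50 0' && python3 -m jog '1 0 45 0 9;1 8 50 0 9;1 9 50 0 9;1 9 50 0 9.5;1 8 44 0 0' && python3 -m jog '1 0 0 0 0;1 0 0 0 0'
python3 - <<'E'
from h import *
np.set_printoptions(precision=4,suppress=True)
t=r.capture("top");s=r.capture("scene")
a=cv2.resize(t["pixels"][235:345,400:480],(378,520),interpolation=cv2.INTER_CUBIC)
b=cv2.resize(s["pixels"][215:365,260:400],(420,450),interpolation=cv2.INTER_CUBIC);b=np.vstack([b,np.zeros((70,420,3),np.uint8)])
cv2.imwrite("pics/pl.png",np.hstack([a,b])[...,::-1])
p=t["pixels"].astype(int);roi=np.zeros(p.shape[:2],bool);roi[235:345,400:480]=1
for b in blobs((p.max(2)<60)&roi,40): print(b,plane(t,b[0],.071))
print(r.sense()["tcp_pos"])
E
```

```text
time_s: 24.8
tcp_pos: [0.4423, -0.3212, 0.0464]
ee_rot: [[0.972, -0.233, -0.0], [-0.233, -0.972, 0.0], [-0.0, -0.0, -1.0]]
wrist_force: [0.3, 0.9, 0.9]
gripper_width: 0.79
gripper_force: 0.0
time_s: 25.42
tcp_pos: [0.4416, -0.3208, 0.1568]
ee_rot: [[0.972, -0.233, -0.003], [-0.233, -0.972, 0.001], [-0.003, -0.0, -1.0]]
wrist_force: [1.5, -0.7, 0.2]
gripper_width: 0.999
gripper_force: 0.0
time_s: 26.05
tcp_pos: [0.4764, -0.0804, 0.1568]
ee_rot: [[0.92, 0.392, 0.001], [0.392, -0.92, 0.0], [0.001, 0.0, -1.0]]
wrist_force: [0.4, 0.2, 0.3]
gripper_width: 0.998
gripper_force: 0.0
time_s: 26.3
tcp_pos: [0.4761, -0.0822, 0.1565]
ee_rot: [[0.92, 0.391, -0.0], [0.391, -0.92, -0.0], [-0.0, -0.0, -1.0]]
wrist_force: [0.3, -0.9, -0.6]
gripper_width: 0.999
gripper_force: 0.0
([438.3, 301.8], [432, 295, 14, 14, 143]) [ 0.4425 -0.3189  0.071 ]
[ 0.476  -0.0829  0.1565]
```

View pics/pl.png

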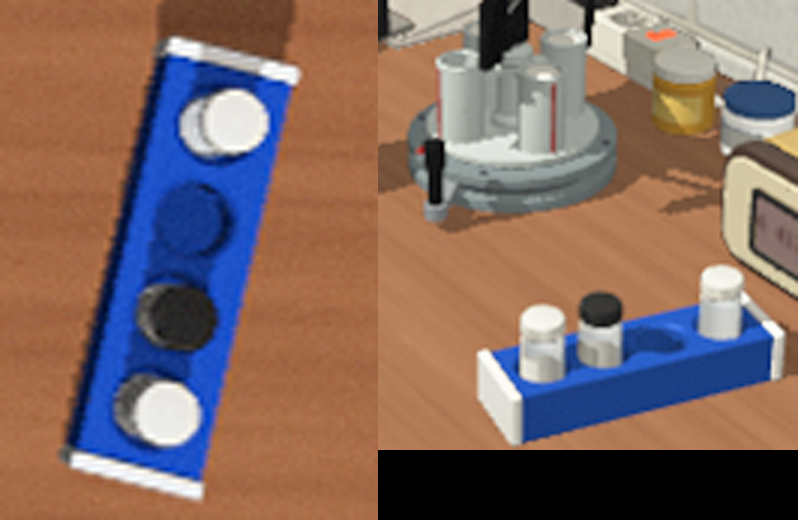

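```bash
python3 -m jog '1 1 1 -40 0;1 0 0 -35 0;1 0 0 -24 0;1 0 0 0 0;0 0 0 0 0' && python3 -m jog '0 0 0 0 0;0 0 0 0 0;0 0 0 0 0;0 0 0 0 0;0 0 0 0 0'&& python3 -m jog '0 0 0 0 0;0 0 0 0 0;0 0 0 0 0;0 0 0 0 0;0 0 0 0 0'
python3 - <<'E'
from h import *
A=np.array([.5435,-.0225])
p=r.sense()["tcp_pos"][:2];d=p-A;R=np.hypot(*d);a=np.degrees(np.arctan2(d[1],d[0]))+360;print(p,R,a)
pts=[A+.0885*np.array([np.cos(x),np.sin(x)]) for x in np.radians(np.linspace(a,120.5,21))]
print((np.diff(pts,axis=0)*1000).round(1).tolist())
E
```

```text
time_s: 27.02
tcp_pos: [0.4781, -0.0818, 0.0584]
ee_rot: [[0.921, 0.39, 0.002], [0.39, -0.921, -0.0], [0.001, 0.001, -1.0]]
wrist_force: [-1.0, -0.2, 0.3]
gripper_width: 0.951
gripper_force: 0.0
time_s: 27.65
tcp_pos: [0.4773, -0.0811, 0.0576]
ee_rot: [[0.92, 0.391, 0.0], [0.391, -0.92, 0.0], [0.0, 0.0, -1.0]]
wrist_force: [-0.3, -0.5, -0.6]
gripper_width: 0.399
gripper_force: 0.0
time_s: 28.28
tcp_pos: [0.4768, -0.0801, 0.0574]
ee_rot: [[0.921, 0.39, -0.001], [0.39, -0.921, 0.001], [-0.0, -0.002, -1.0]]
wrist_force: [-1.5, 7.1, 2.3]
gripper_width: 0.184
gripper_force: 30.0
[ 0.4767532  -0.08006559] 0.08814154815572751 220.77603722161126
[[-4.8, 6.1], [-4.2, 6.5], [-3.7, 6.8], [-3.1, 7.1], [-2.4, 7.4], [-1.8, 7.5], [-1.1, 7.7], [-0.4, 7.7], [0.2, 7.7], [0.9, 7.7], [1.6, 7.6], [2.2, 7.4], [2.9, 7.2], [3.5, 6.9], [4.1, 6.6], [4.7, 6.2], [5.2, 5.8], [5.7, 5.3], [6.1, 4.8], [6.5, 4.2]]
```

```bash
python3 -m jog '0 -4.8 6.1 0 -3;0 -4.2 6.5 0 -3;0 -3.7 6.8 0 -3;0 -3.1 7.1 0 -3;0 -2.4 7.4 0 -3' && python3 -m jog '0 -1.8 7.5 0 -3;0 -1.1 7.7 0 -3;0 -0.4 7.7 0 -3;0 0.2 7.7 0 -3;0 0.9 7.7 0 -3' && python3 -m jog '0 1.6 7.6 0 -3;0 2.2 7.4 0 -3;0 2.9 7.2 0 -3;0 3.5 6.9 0 -3;0 4.1 6.6 0 -3' && python3 -m jog '0 4.7 6.2 0 -3;0 5.2 5.8 0 -3;0 5.7 5.3 0 -3;0 6.1 4.8 0 -3;0 0 0 0 0'
```

```text
time_s: 28.9
tcp_pos: [0.4575, -0.0487, 0.0573]
ee_rot: [[0.991, 0.136, -0.004], [0.136, -0.991, -0.002], [-0.004, 0.002, -1.0]]
wrist_force: [-0.3, -8.5, 1.4]
gripper_width: 0.184
gripper_force: 30.3
time_s: 29.52
tcp_pos: [0.4523, -0.0113, 0.0571]
ee_rot: [[0.992, -0.126, -0.01], [-0.127, -0.992, -0.004], [-0.01, 0.005, -1.0]]
wrist_force: [-7.1, -6.3, 9.4]
gripper_width: 0.185
gripper_force: 30.0
time_s: 30.15
tcp_pos: [0.4646, 0.0243, 0.0569]
ee_rot: [[0.925, -0.38, -0.014], [-0.38, -0.925, -0.004], [-0.012, 0.01, -1.0]]
wrist_force: [-12.3, -0.7, 12.5]
gripper_width: 0.185
gripper_force: 30.0
time_s: 30.78
tcp_pos: [0.488, 0.0492, 0.057]
ee_rot: [[0.827, -0.561, -0.01], [-0.561, -0.827, -0.0], [-0.008, 0.006, -1.0]]
wrist_force: [-12.7, 10.2, 9.4]
gripper_width: 0.18
gripper_force: 30.0
```

```bash
python3 -m jog '0 6.5 4 0 0;0 3 1 0 0;0 0 0 0 0;0 0 0 0 0' && python3 -m jog '0 4 2 0 0;0 2 1.5 0 0;0 0 0 0 0;0 0 0 0 0'
```

```text
time_s: 31.28
tcp_pos: [0.4974, 0.0547, 0.0569]
ee_rot: [[0.827, -0.561, -0.01], [-0.561, -0.827, 0.0], [-0.008, 0.005, -1.0]]
wrist_force: [-13.6, 11.9, 9.2]
gripper_width: 0.184
gripper_force: 30.0
time_s: 31.78
tcp_pos: [0.4975, 0.0549, 0.0567]
ee_rot: [[0.827, -0.562, -0.023], [-0.563, -0.827, -0.005], [-0.016, 0.017, -1.0]]
wrist_force: [-24.7, 5.4, 20.5]
gripper_width: 0.182
gripper_force: 30.0
```

```bash
python3 -m jog '1 0 0 0 0;1 0 0 0 0;1 0 0 0 0;1 0 0 0 0;1 0 0 0 0' && python3 -m jog '1 0 0 0 0;1 0 0 0 0;1 0 0 40 0;1 0 0 50 0;1 0 0 50 0' && python3 -m jog '1 -20 50 0 0;1 -20 50 0 0;1 -20 50 0 0;1 0 40 0 0;1 0 0 0 0'
python3 - <<'E'
from h import *
np.set_printoptions(precision=4,suppress=True)
t=r.capture("top");s=r.capture("scene")
p=t["pixels"].astype(int)
for roi in ((185,285,240,340),(235,345,400,480)):
    m=np.zeros(p.shape[:2],bool);m[roi[0]:roi[1],roi[2]:roi[3]]=1
    for b in blobs((p.max(2)<60)&m,40): print(b,plane(t,b[0],.074))
    for b in blobs((p.min(2)>165)&m,60): print("w",b)
a=cv2.resize(t["pixels"][185:345,240:480],(600,400),interpolation=cv2.INTER_CUBIC);cv2.imwrite("pics/end.png",a[...,::-1])
E
```

```text
time_s: 32.4
tcp_pos: [0.509, 0.0575, 0.0577]
ee_rot: [[0.829, -0.559, 0.001], [-0.559, -0.829, 0.0], [0.001, -0.001, -1.0]]
wrist_force: [-0.1, 0.5, 0.4]
gripper_width: 0.666
gripper_force: 0.0
time_s: 33.02
tcp_pos: [0.5082, 0.0572, 0.199]
ee_rot: [[0.829, -0.559, -0.0], [-0.559, -0.829, -0.0], [-0.0, 0.0, -1.0]]
wrist_force: [0.1, -0.1, 0.5]
gripper_width: 1.0
gripper_force: 0.0
time_s: 33.65
tcp_pos: [0.4483, 0.2497, 0.1975]
ee_rot: [[0.831, -0.556, 0.001], [-0.556, -0.831, 0.0], [0.0, -0.001, -1.0]]
wrist_force: [-0.0, -0.5, -0.9]
gripper_width: 0.994
gripper_force: 0.0
([289.9, 225.0], [279, 212, 22, 27, 202]) [ 0.5947 -0.0246  0.074 ]
([251.1, 273.4], [247, 269, 10, 9, 64]) [0.4978 0.0521 0.074 ]
w ([294.9, 203.6], [288, 197, 15, 14, 118])
w ([304.3, 240.0], [275, 210, 51, 53, 1011])
w ([267.5, 222.9], [262, 217, 12, 13, 119])
([438.3, 301.7], [432, 295, 14, 14, 142]) [ 0.4428 -0.3183  0.074 ]
w ([449.0, 247.2], [435, 243, 28, 10, 87])
w ([447.5, 260.6], [438, 254, 19, 13, 186])
w ([434.9, 322.1], [428, 316, 14, 13, 146])
w ([428.6, 335.1], [415, 331, 28, 10, 102])
```

```bash
python3 -c "
from station import r
print(r.finish_job())"
```

```text
the job is handed in; nothing more can be done
None
```

The job is handed in at about 34 s of the 72 s limit, with no verdict returned: the black-capped vial stands home in a middle hole of the rack, the lift lever is back at its stop, the rack vials measured unmoved, and I never touched the turret vials or the mouse, pot and jar.

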